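# Reverse the row from receiving rack to pick rack

## Task

Rotate the stock: move the four items standing on the wooden receiving rack into the four pockets of the blue pick rack, one to a pocket and in reverse order: the item nearest the red post goes into the pocket farthest from the pick rack's red end block, the next item into the next pocket, and so on, until the item farthest from the red post stands right beside the red end block. Keep every item upright and set it down gently, flat on the pocket floor, and leave all four standing there, let go.

Things in the scene. Friction and masses are not known exactly. Their poses are not given: they have to be found in the camera images.
- tin_mid (a point): tin: blue cylindrical tin with a white paper band and steel rims, 40 mm in diameter, 78 mm tall, about 0.22 kg. Loose, starts upright in its tray on the receiving rack. This point is on its upright axis, half-way up (39 mm above its underside); z is up along it.
- jar_mid (a point): jar: white plastic jar with an orange screw cap, 42 mm in diameter (cap 40 mm), 70 mm tall, about 0.16 kg. Loose, starts upright in its tray on the receiving rack. This point is on its upright axis, half-way up (35 mm above its underside); z is up along it.
- carton_mid (a point): carton: upright brown cardboard box with a yellow band round it, 38 x 38 mm in plan, 68 mm tall, about 0.14 kg; its x and y axes are square to its sides. Loose, starts upright in its tray on the receiving rack. This point is on its upright axis, half-way up (34 mm above its underside); z is up along it.
- bottle_mid (a point): bottle: green plastic bottle with a paper label and a white cap, body 38 mm in diameter up to 67 mm, narrow neck and 24 mm cap above, 90 mm tall in all, about 0.18 kg. Loose, starts upright in its tray on the receiving rack. This point is on its upright axis, half-way up (45 mm above its underside); z is up along it.
- red_post: fixed red post, 16 mm thick (head 22 mm), 46 mm tall, just beyond either end of the row on the receiving rack; a like grey post is at the other end. Origin: centre of its foot, 20 mm above the table. The tray centres lie 48, 114, 180 and 246 mm from it. The receiving rack is a fixed pale wooden board, 74 x 324 x 20 mm.
- tin_tray: fixed low square blue tray on the receiving rack, 62 x 62 mm, floor 4 mm thick with a rim to 12 mm above its underside, inside width 56 mm; the tin starts in it. Origin at the centre of its underside, 20 mm above the table; y runs along the row, x across it. The trays stand in a row at 66 mm spacing, in any order.
- jar_tray: fixed low square white tray on the receiving rack, 62 x 62 mm, floor 4 mm thick with a rim to 12 mm above its underside, inside width 56 mm; the jar starts in it. Origin at the centre of its underside, 20 mm above the table; y runs along the row, x across it. The trays stand in a row at 66 mm spacing, in any order.
- carton_tray: fixed low square yellow tray on the receiving rack, 62 x 62 mm, floor 4 mm thick with a rim to 12 mm above its underside, inside width 56 mm; the carton starts in it. Origin at the centre of its underside, 20 mm above the table; y runs along the row, x across it. The trays stand in a row at 66 mm spacing, in any order.
- bottle_tray: fixed low square green tray on the receiving rack, 62 x 62 mm, floor 4 mm thick with a rim to 12 mm above its underside, inside width 56 mm; the bottle starts in it. Origin at the centre of its underside, 20 mm above the table; y runs along the row, x across it. The trays stand in a row at 66 mm spacing, in any order.
- pick_rack: fixed blue rack, 68 x 274 mm, four pockets in a row, solid red block (68 x 20, 50 mm tall) at its +y end. Origin: middle of the row, on the table; y along the row to the red block, x across. Pocket centres: x = 0, y = -99, -33, 33, 99 mm. Pockets 56 x 56 mm inside, floor 20 mm above the table, lips (6 mm thick front and back, 10 mm between) to 32 mm. Left or right of the receiving rack.

How it is judged:
At the end, for the whole second after the job is handed in: Each item stands upright (0.15 rad), at rest, within 12 mm of its pocket's centre along and across the rack and 6 mm of its floor. Counted from the red post, items 1, 2, 3, 4 are in the pockets farthest, second farthest, third farthest and nearest to the red end block (x of tin_mid in the frame of pick_rack between -0.012 and 0.012 m and z of tin_mid in the frame of pick_rack between 0.053 and 0.065 m and angle between each of tin_mid, jar_mid, carton_mid, bottle_mid's own z axis and vertical below 0.15 rad and linear speed of each of tin, jar, carton, bottle below 0.02 m/s and angular speed of each of tin, jar, carton, bottle below 0.2 rad/s and ((horizontal distance between tin_tray and red_post between 0.018 and 0.078 m and y of tin_mid in the frame of pick_rack between -0.111 and -0.087 m) or (horizontal distance between tin_tray and red_post between 0.084 and 0.144 m and y of tin_mid in the frame of pick_rack between -0.045 and -0.021 m) or (horizontal distance between tin_tray and red_post between 0.15 and 0.21 m and y of tin_mid in the frame of pick_rack between 0.021 and 0.045 m) or (horizontal distance between tin_tray and red_post between 0.216 and 0.276 m and y of tin_mid in the frame of pick_rack between 0.087 and 0.111 m)) and x of jar_mid in the frame of pick_rack between -0.012 and 0.012 m and z of jar_mid in the frame of pick_rack between 0.049 and 0.061 m and ((horizontal distance between jar_tray and red_post between 0.018 and 0.078 m and y of jar_mid in the frame of pick_rack between -0.111 and -0.087 m) or (horizontal distance between jar_tray and red_post between 0.084 and 0.144 m and y of jar_mid in the frame of pick_rack between -0.045 and -0.021 m) or (horizontal distance between jar_tray and red_post between 0.15 and 0.21 m and y of jar_mid in the frame of pick_rack between 0.021 and 0.045 m) or (horizontal distance between jar_tray and red_post between 0.216 and 0.276 m and y of jar_mid in the frame of pick_rack between 0.087 and 0.111 m)) and x of carton_mid in the frame of pick_rack between -0.012 and 0.012 m and z of carton_mid in the frame of pick_rack between 0.048 and 0.06 m and ((horizontal distance between carton_tray and red_post between 0.018 and 0.078 m and y of carton_mid in the frame of pick_rack between -0.111 and -0.087 m) or (horizontal distance between carton_tray and red_post between 0.084 and 0.144 m and y of carton_mid in the frame of pick_rack between -0.045 and -0.021 m) or (horizontal distance between carton_tray and red_post between 0.15 and 0.21 m and y of carton_mid in the frame of pick_rack between 0.021 and 0.045 m) or (horizontal distance between carton_tray and red_post between 0.216 and 0.276 m and y of carton_mid in the frame of pick_rack between 0.087 and 0.111 m)) and x of bottle_mid in the frame of pick_rack between -0.012 and 0.012 m and z of bottle_mid in the frame of pick_rack between 0.059 and 0.071 m and ((horizontal distance between bottle_tray and red_post between 0.018 and 0.078 m and y of bottle_mid in the frame of pick_rack between -0.111 and -0.087 m) or (horizontal distance between bottle_tray and red_post between 0.084 and 0.144 m and y of bottle_mid in the frame of pick_rack between -0.045 and -0.021 m) or (horizontal distance between bottle_tray and red_post between 0.15 and 0.21 m and y of bottle_mid in the frame of pick_rack between 0.021 and 0.045 m) or (horizontal distance between bottle_tray and red_post between 0.216 and 0.276 m and y of bottle_mid in the frame of pick_rack between 0.087 and 0.111 m))); the robot touches nothing.
It fails at once if an item is tipped over (angle between any of tin_mid, jar_mid, carton_mid, bottle_mid's own z axis and vertical above 0.7 rad).
It fails at once if an item is let fall from more than about 25 mm (moves faster than 0.7 m/s while the fingers do not touch it) ((contact force between tin and the fingers below 0.05 N and linear speed of tin above 0.7 m/s) or (contact force between jar and the fingers below 0.05 N and linear speed of jar above 0.7 m/s) or (contact force between carton and the fingers below 0.05 N and linear speed of carton above 0.7 m/s) or (contact force between bottle and the fingers below 0.05 N and linear speed of bottle above 0.7 m/s)).
It also fails if it takes over 112 s, if anything falls off the work surface, if the arm or the gripper's body presses on something with over 40 N, if the wrist force passes 120 N, or if a joint passes its speed limit or range.

## Robot

A 6-joint arm with a two-finger parallel gripper is mounted at the origin on the work surface. World frame = base frame: x ahead of the robot, y to its left, z up, the work surface at z = 0. Lengths are in m, angles in rad, forces in N, time in s.
With the tool pointing down it reaches from about 0.25 to 0.725 m from the base axis. Payload 9.7 kg.
Tool frame: the origin (TCP) lies at the very end of the fingers, on their centre line; the grasp point (between the pads) lies 19 mm behind it; z points along the fingers, y is the direction in which the jaws open and shut (so a half turn about z gives the same grasp; the last joint's range is limited). The gripper opens to 85 mm and grips with 20 to 120 N. Pads are 22 mm wide; open, the fingers measure 114 mm over their backs; the gripper's body (76 mm by 85 mm) begins 54 mm behind the grasp point. The pads swing forward as they close: fully open they stand 13 mm farther back than shut.
Start: joints at [1.318, 0.087, 0.176, 1.66, 0, 1.571], TCP at [0.138, 0.533, 0.231] pointing down, gripper open.
Joint ranges: [-3.13, 3.13], [-0.85, 1.81], [-1.15, 1.24], [-2.2, 2.28], [-1.44, 1.52], [-3.14, 3.14]. Speed limits (rad/s): [2.22, 2.22, 2.57, 3.14, 3.14, 3.14].

## Interface

Orientations are given as a rotation vector (axis times angle).
In Python, from plant import sense, optics, bot gives the robot as it stands.
- The arm moves only by the tool step_arm, never from a script. Its arguments are lists of equal length, an entry for each row: "delta_pos": the shift along the world's x, y, z as a fraction of full scale, a list of three; "rotation": the turn, a rotation vector about the world's x, y, z as a fraction of full scale, a list of three; "fingers": the closure, from 0 (fully open) to 1 (shut). A call has 1 to 8 rows; each row is the pose to reach, as a shift and turn from the pose commanded when the call began; what a row does not reach only later rows make up. Full scale, the value 1, is 0.2 m for a shift and pi/2 rad for a turn. A row lasts 1/12 s, in which the tool goes at most 41.7 mm and 7.16 degrees, less where a joint would pass 70% of its speed; a pose out of reach is approached as far as the arm can. A call with a number of a shift or a turn outside -1 to 1 is refused whole. A call with a gripper value outside its range is refused whole. The fingers move at their own pace and stop on an object; "grip_force" is the grip in N (left out, the last holds). Time passes only in rows, so rows that repeat a pose let the fingers close. It gives the time, the measured TCP pose, the force and the opening at its end, in the units of the state.
- sense(): the state, without advancing time (a new reading comes with each control period).
- optics.camera(name): name is "scene" or "top" or "wrist"; returns a dict with "image" (400x640x3 uint8, blue, green, red), "fx", "fy", "cx", "cy" (pixels), "position" and "rotation" of the camera in the world. Camera axes: x right, y down, z forward; pixel columns grow to the right and rows downward; lengths in m; the calibration is good to about 2 mm. A picture is of the moment at which its call begins. There is no depth.
- bot.sign_off(): hands the job in, once; it reports no verdict.
The state is a dict: "time": time; "joints": joint angles; "joint_vel": joint speeds; "effort": joint torques, N m; "position": TCP position; "ee_rot": TCP orientation; "wrist_force": force on the tool from outside, world axes, zero at the start; "moment": the same for the moment, N m; "finger_gap": finger opening in m.
Only numpy, scipy, OpenCV 4.12 (cv2) and the standard library are available. Lean on these libraries where they do the work, as an engineer would, in place of code of your own. Each camera call takes 0.05 s, during which the arm holds its last target.

## Working session

There is one attempt and no reset: what is moved stays moved. The work goes in short steps, Python scripts to look and compute and a tool call to move; the robot and the scene stay as the last step left them, time stands still between calls to the robot, and variables do not carry over. Pictures are saved under pics/ and viewed, and the job is handed in when it is done.

Besides the shell and the picture viewer there is one more tool, called after "Request:" as name(argument=value, ...), one argument or row to a line, values as JSON. step_arm: Moves the arm, as the interface text tells. Its arguments: {"type":"object","properties":{"delta_pos":{"type":"array"},"rotation":{"type":"array"},"fingers":{"type":"array"},"grip_force":{"type":"number"}},"required":["delta_pos","rotation","fingers"]}

```bash
ls; mkdir -p pics; python3 - <<'E'
from plant import sense, optics, bot
import cv2,json
s=sense();print(s)
for n in ("scene","top"):
    c=optics.camera(n);cv2.imwrite(f"pics/{n}0.png",c["image"]);print(n,c["fx"],c["fy"],c["cx"],c["cy"],c["position"],c["rotation"])
E
```

```text
pics
{'time': 0.0, 'joints': array([1.31802283e+00, 8.74270620e-02, 1.75127512e-01, 1.65980171e+00,
       1.04654584e-05, 1.57077934e+00]), 'joint_vel': array([-0.00026323, -0.00221773, -0.00058796,  0.00170421, -0.00116481,
        0.00045869]), 'effort': array([-1.60293890e-03, -5.20380235e+01,  4.64810300e+01,  1.61416736e-02,
       -1.62876981e-04, -1.64419390e-06]), 'position': array([0.13748808, 0.53229593, 0.23059782]), 'ee_rot': array([-3.95950861e-01, -3.11636397e+00,  2.03124935e-03]), 'wrist_force': array([ 0.28577816, -0.22238275,  0.29722349]), 'moment': array([-0.03483005,  0.01635394,  0.03312044]), 'finger_gap': 0.08506180300117698}
scene 380.9573387790647 380.9573387790647 321.20917501512963 202.26589780231856 [ 1.0796307  -0.29973661  0.54239531] [-1.94044141 -1.18954922  0.58101061]
top 469.52802939440363 469.52802939440363 311.1495359947462 203.83122019348772 [ 0.42799504 -0.00910448  1.24054747] [-2.14154394  2.18929163 -0.0881718 ]
```

View pics/scene0.png

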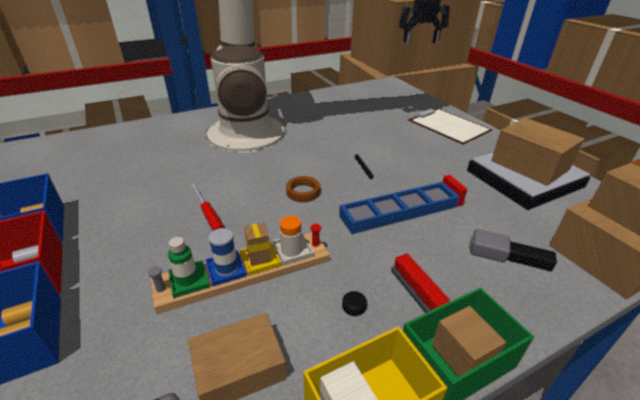

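View pics/top0.png

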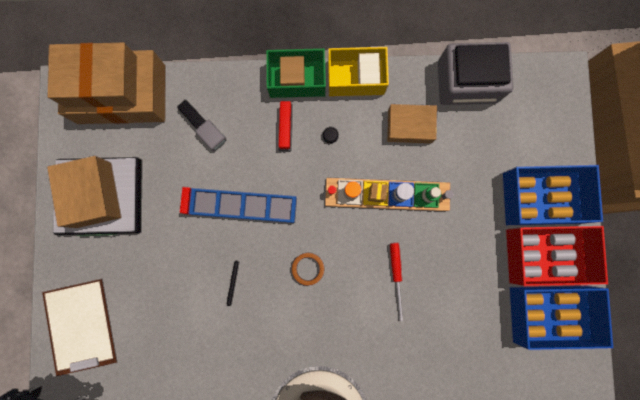

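The pictures show the order from the red post as jar, carton, tin, bottle. The pick rack is to the left, with its red end block at its far left (top picture, column 185). I'll enlarge both racks to measure them.

```bash
python3 - <<'E'
import cv2
im=cv2.imread("pics/top0.png")
a=im[165:235,170:310];b=im[165:225,315:460]
cv2.imwrite("pics/a.png",cv2.resize(a,None,fx=5.5,fy=5.5,interpolation=cv2.INTER_CUBIC))
cv2.imwrite("pics/b.png",cv2.resize(b,None,fx=5.5,fy=5.5,interpolation=cv2.INTER_CUBIC))
E
```

```text
(no output)
```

View pics/a.png

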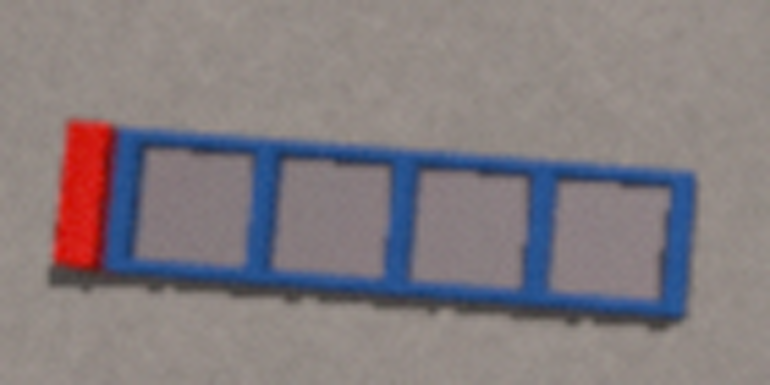

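View pics/b.png

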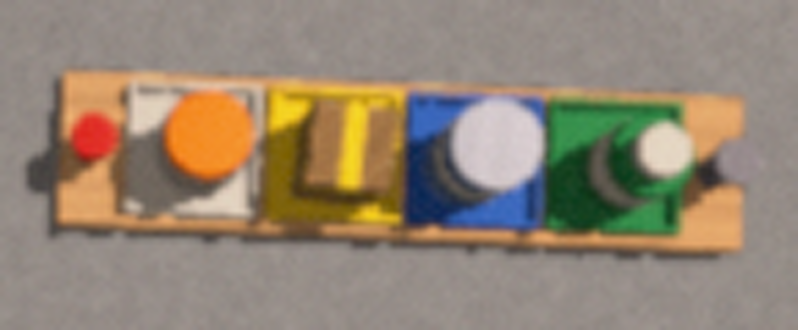

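```bash
cat > h.py <<'E'
import numpy as np,cv2
from scipy.spatial.transform import Rotation as R
def ray(cam,u,v):
    d=R.from_rotvec(cam["rotation"]).as_matrix()@np.array([(u-cam["cx"])/cam["fx"],(v-cam["cy"])/cam["fy"],1]); return d
def at_z(cam,u,v,z):
    d=ray(cam,u,v);p=np.array(cam["position"]);return p+d*(z-p[2])/d[2]
def proj(cam,P):
    q=(np.atleast_2d(P)-cam["position"])@R.from_rotvec(cam["rotation"]).as_matrix()
    return np.c_[q[:,0]/q[:,2]*cam["fx"]+cam["cx"],q[:,1]/q[:,2]*cam["fy"]+cam["cy"]]
TOP=dict(fx=469.52802939440363,fy=469.52802939440363,cx=311.1495359947462,cy=203.83122019348772,position=np.array([0.42799504,-0.00910448,1.24054747]),rotation=np.array([-2.14154394,2.18929163,-0.0881718]))
SC=dict(fx=380.9573387790647,fy=380.9573387790647,cx=321.20917501512963,cy=202.26589780231856,position=np.array([1.0796307,-0.29973661,0.54239531]),rotation=np.array([-1.94044141,-1.18954922,0.58101061]))
E
python3 - <<'E'
from h import *
from scipy.optimize import least_squares
f=lambda p,o:(p[0]/5.5+o[0]-.4,p[1]/5.5+o[1]-.4)
oa=(170,165);ob=(315,165)
# pick rack
obs=[((695,173),(.034,-.137,.032)),((686,318),(-.034,-.137,.032)),((68,120),(.034,.157,.05)),((55,266),(-.034,.157,.05))]
# pocket windows at mean height ~ lip tops visible left/top... use centres
for c,y in (((197,207),.099),((333,219),.033),((470,229),-.033),((609,239),-.099)): obs.append((c,(0,y,.026)))
pix=np.array([f(o[0],oa) for o in obs]);M=np.array([o[1] for o in obs])
def W(p):
    c,s=np.cos(p[2]),np.sin(p[2]);return np.c_[p[0]+c*M[:,0]-s*M[:,1],p[1]+s*M[:,0]+c*M[:,1],M[:,2]]
r=least_squares(lambda p:(proj(TOP,W(p))-pix).ravel(),[.43,.2,0]);print("rack",r.x,r.fun.round(2))
p=r.x
for y in(-.099,-.033,.033,.099):print(y,(p[0]-np.sin(p[2])*y).round(4),(p[1]+np.cos(p[2])*y).round(4))
for n,c,z in (("post",(95,136),.066),("jar",(210,135),.094),("tin",(498,143),.102),("bottle",(665,150),.114),("carton",(350,147),.092),("c1",(312,98),.092),("c2",(396,103),.092),("c3",(388,196),.092),("c4",(305,190),.092),
 ("bL1",(65,70),.02),("bL2",(55,228),.02),("bR1",(743,97),.02),("bR2",(741,250),.02),
 ("tj1",(128,84),.032),("tb3",(681,235),.032),("tb2",(681,105),.032),("tj4",(122,215),.032)):
    print(n,at_z(TOP,*f(c,ob),z).round(4))
E
```

```text
rack [ 0.54507575  0.18492165 -0.10020075] [ 0.26  0.04 -0.26 -0.18 -0.12  0.12 -0.54 -0.09 -0.25  0.1   0.14 -0.13
  0.41  0.    0.38  0.14]
-0.099 0.5352 0.0864
-0.033 0.5418 0.1521
0.033 0.5484 0.2178
0.099 0.555 0.2834
post [ 0.5764 -0.0465  0.066 ]
jar [ 0.5721 -0.0969  0.094 ]
tin [ 0.5646 -0.2235  0.102 ]
bottle [ 0.5584 -0.294   0.114 ]
carton [ 0.5655 -0.1594  0.092 ]
c1 [ 0.588  -0.1432  0.092 ]
c2 [ 0.5849 -0.1806  0.092 ]
c3 [ 0.5431 -0.1755  0.092 ]
c4 [ 0.5467 -0.1387  0.092 ]
bL1 [ 0.6143 -0.0344  0.02  ]
bL2 [ 0.5387 -0.0278  0.02  ]
bR1 [ 0.5937 -0.3558  0.02  ]
bR2 [ 0.5209 -0.3513  0.02  ]
tj1 [ 0.6051 -0.0637  0.032 ]
tb3 [ 0.5277 -0.3203  0.032 ]
tb2 [ 0.589  -0.3232  0.032 ]
tj4 [ 0.543  -0.0593  0.032 ]
```

Request:
step_arm(
  delta_pos=[
    [0.15,-0.2,0],
    [0.3,-0.4,0],
    [0.45,-0.6,0],
    [0.6,-0.8,0],
    [0.7,-1,0],
    [0.7,-1,0],
  ],
  rotation=[
    [0,0,-0.07],
    [0,0,-0.14],
    [0,0,-0.21],
    [0,0,-0.28],
    [0,0,-0.35],
    [0,0,-0.35],
  ],
  fingers=[0,0,0,0,0,0],
  grip_force=30,
)

```text
time: 0.6
position: [0.2782, 0.3303, 0.231]
ee_rot: [1.237, 2.888, -0.001]
wrist_force: [0.1, 0.5, 0.3]
finger_gap: 0.0854
```

Request:
step_arm(
  delta_pos=[
    [0.15,-0.2,0],
    [0.3,-0.4,0],
    [0.45,-0.6,0],
    [0.6,-0.8,0],
    [0.7,-1,0],
    [0.7,-1,0],
  ],
  rotation=[
    [0,0,-0.07],
    [0,0,-0.14],
    [0,0,-0.21],
    [0,0,-0.28],
    [0,0,-0.35],
    [0,0,-0.35],
  ],
  fingers=[0,0,0,0,0,0],
)

```text
time: 1.1
position: [0.4183, 0.1301, 0.2311]
ee_rot: [1.975, 2.443, -0.0]
wrist_force: [-0.1, 0.6, -1.5]
finger_gap: 0.0855
```

Request:
step_arm(
  delta_pos=[
    [0.15,-0.2,0],
    [0.3,-0.4,0],
    [0.4,-0.6,0],
    [0.5,-0.8,0],
    [0.6,-0.9,0],
    [0.7,-1,0],
    [0.77,-1,0],
    [0.77,-1,0],
  ],
  rotation=[
    [0,0,-0.07],
    [0,0,-0.14],
    [0,0,-0.178],
    [0,0,-0.178],
    [0,0,-0.178],
    [0,0,-0.178],
    [0,0,-0.178],
    [0,0,-0.178],
  ],
  fingers=[0,0,0,0,0,0,0,0],
)

```text
time: 1.77
position: [0.5732, -0.0692, 0.2294]
ee_rot: [-2.29, -2.148, 0.002]
wrist_force: [0.3, 0.3, 1.1]
finger_gap: 0.0852
```

```bash
cat > w.py <<'E'
import sys,cv2,json
from plant import sense,optics
import numpy as np
n=sys.argv[1];cn=sys.argv[2] if len(sys.argv)>2 else "wrist"
c=optics.camera(cn);cv2.imwrite(f"pics/{n}.png",c["image"])
np.save(f"pics/{n}.npy",{k:v for k,v in c.items() if k!="image"},allow_pickle=True)
s=sense();print(s["time"],s["position"],s["ee_rot"],s["joints"][[0,5]],s["finger_gap"],c["position"])
E
python3 w.py w1
```

```text
1.8167 [ 0.57193991 -0.06818199  0.22985359] [-2.28845173e+00 -2.14957263e+00  2.25310360e-03] [-0.1187115   1.51465027] 0.0852386481880216 [ 0.5778663  -0.00211012  0.3732315 ]
```

View pics/w1.png

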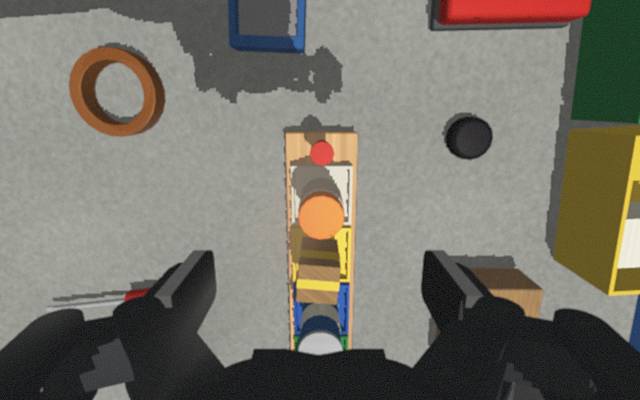

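```bash
python3 - <<'E'
from h import *
im=cv2.imread("pics/w1.png")[120:370,260:380]
cv2.imwrite("pics/w1c.png",cv2.resize(im,None,fx=2.4*1,fy=2.4,interpolation=cv2.INTER_CUBIC))
c=np.load("pics/w1.npy",allow_pickle=True).item()
for n,u,v,z in (("jar",321,216,.094),("post",321,153,.066),("tj1",290,166,.032),("tj2",352,166,.032),("tin",321,344,.102)):print(n,at_z(c,u,v,z).round(4))
E
```

```text
jar [ 0.5738 -0.0937  0.094 ]
post [ 0.577  -0.0439  0.066 ]
tj1 [ 0.5452 -0.0596  0.032 ]
tj2 [ 0.6071 -0.0635  0.032 ]
tin [ 0.5663 -0.2147  0.102 ]
```

View pics/w1c.png

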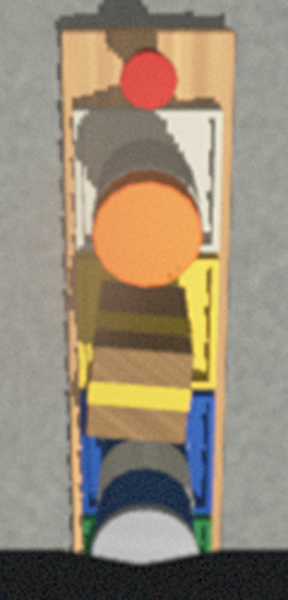

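Request:
step_arm(
  delta_pos=[
    [0.005,-0.1,0],
    [0.005,-0.137,-0.1],
    [0.005,-0.137,-0.25],
    [0.005,-0.137,-0.4],
    [0.005,-0.137,-0.55],
    [0.005,-0.137,-0.7],
    [0.005,-0.137,-0.85],
    [0.005,-0.137,-0.92],
  ],
  rotation=[
    [0,0,0],
    [0,0,0],
    [0,0,0],
    [0,0,0],
    [0,0,0],
    [0,0,0],
    [0,0,0],
    [0,0,0],
  ],
  fingers=[0,0,0,0,0,0,0,0],
)

```text
time: 2.48
position: [0.5698, -0.0935, 0.0435]
ee_rot: [-2.284, -2.152, 0.004]
wrist_force: [-0.9, -0.8, -0.8]
finger_gap: 0.0853
```

Request:
step_arm(
  delta_pos=[
    [0,0,0],
    [0,0,0],
    [0,0,0],
    [0,0,0],
    [0,0,0],
    [0,0,0],
    [0,0,0],
    [0,0,0],
  ],
  rotation=[
    [0,0,0],
    [0,0,0],
    [0,0,0],
    [0,0,0],
    [0,0,0],
    [0,0,0],
    [0,0,0],
    [0,0,0],
  ],
  fingers=[0.2,0.25,0.3,0.35,0.4,0.45,0.5,0.55],
  grip_force=30,
)

```text
time: 3.15
position: [0.5733, -0.095, 0.0483]
ee_rot: [2.287, 2.151, 0.002]
wrist_force: [1.5, 0.7, 5.3]
finger_gap: 0.0414
```

Request:
step_arm(
  delta_pos=[
    [0,0,0],
    [0,0,0],
    [0,0,0],
    [0,0,0],
  ],
  rotation=[
    [0,0,0],
    [0,0,0],
    [0,0,0],
    [0,0,0],
  ],
  fingers=[0.7,0.8,0.8,0.8],
)

```text
time: 3.48
position: [0.5733, -0.095, 0.0482]
ee_rot: [2.287, 2.151, 0.002]
wrist_force: [1.2, 0.3, 5.7]
finger_gap: 0.0411
```

```bash
python3 w.py s1 scene; python3 -c "
import cv2;im=cv2.imread('pics/s1.png')[130:310,120:520];cv2.imwrite('pics/s1c.png',cv2.resize(im,None,fx=2,fy=2))"
```

```text
3.5333 [ 0.5732611  -0.09499689  0.04825785] [2.28731007e+00 2.15147726e+00 1.85336535e-03] [-0.16425676  1.46772321] 0.041069872485570015 [ 1.0796307  -0.29973661  0.54239531]
```

View pics/s1c.png

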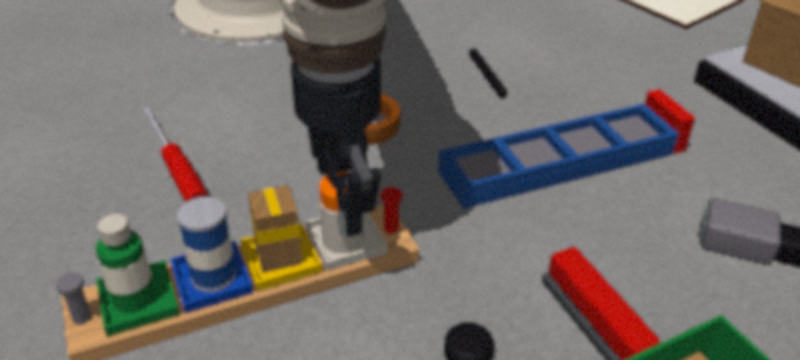

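Request:
step_arm(
  delta_pos=[
    [0,0,0.03],
    [0,0,0.08],
    [0,0,0.16],
    [0,0,0.28],
    [0,0,0.42],
    [0,0,0.56],
    [0,0,0.66],
    [0,0,0.7],
  ],
  rotation=[
    [0,0,0],
    [0,0,0],
    [0,0,0],
    [0,0,0],
    [0,0,0],
    [0,0,0],
    [0,0,0],
    [0,0,0],
  ],
  fingers=[0.8,0.8,0.8,0.8,0.8,0.8,0.8,0.8],
)

```text
time: 4.2
position: [0.5733, -0.0951, 0.1912]
ee_rot: [2.286, 2.15, 0.004]
wrist_force: [0.8, -0.3, -1.7]
finger_gap: 0.0406
```

Request:
step_arm(
  delta_pos=[
    [-0.01,0.05,0],
    [-0.03,0.15,0],
    [-0.06,0.3,0],
    [-0.09,0.45,0],
    [-0.12,0.6,0],
    [-0.15,0.75,0],
    [-0.175,0.87,0],
    [-0.185,0.91,0],
  ],
  rotation=[
    [0,0,0],
    [0,0,-0.01],
    [0,0,-0.025],
    [0,0,-0.025],
    [0,0,-0.025],
    [0,0,-0.025],
    [0,0,-0.025],
    [0,0,-0.025],
  ],
  fingers=[0.8,0.8,0.8,0.8,0.8,0.8,0.8,0.8],
)

```text
time: 4.87
position: [0.5338, 0.0904, 0.1854]
ee_rot: [-2.326, -2.109, 0.003]
wrist_force: [-0.6, -0.5, -2.9]
finger_gap: 0.0413
```

```bash
python3 w.py w2; python3 w.py t2 top;python3 -c "
import cv2;im=cv2.imread('pics/t2.png')[140:250,160:340];cv2.imwrite('pics/t2c.png',cv2.resize(im,None,fx=4,fy=4))"
```

```text
4.9167 [0.53396088 0.09023775 0.18561144] [-2.32532509 -2.10936046  0.00280949] [0.16700188 1.83511824] 0.04087162123089097 [0.54087557 0.15726468 0.32932053]
4.9667 [0.53446515 0.08874071 0.18583871] [-2.32628854 -2.10945707  0.00282751] [0.16447316 1.83295711] 0.04107052167534167 [ 0.42799504 -0.00910448  1.24054747]
```

View pics/w2.png

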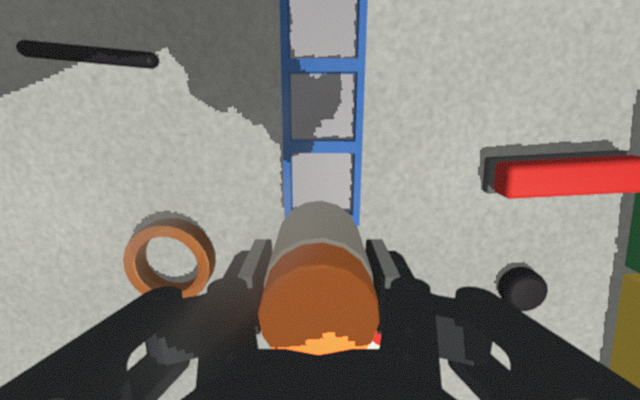

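View pics/t2c.png

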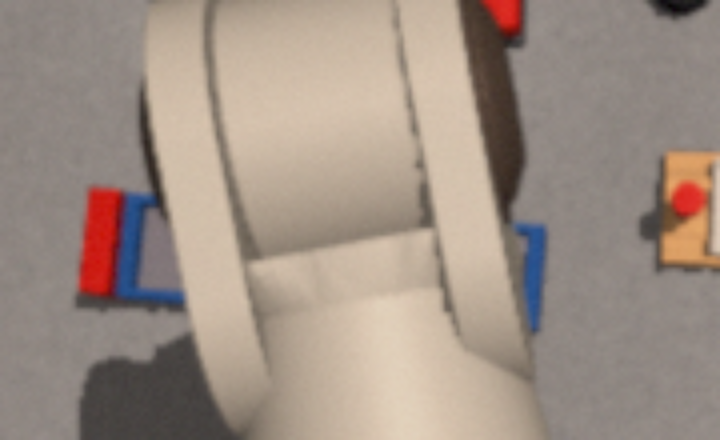

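```bash
python3 - <<'E'
from h import *
c=np.load("pics/w2.npy",allow_pickle=True).item()
for n,u,v,z in (("bar",320,146.5,.032),("bar2",324,65,.032),("Lout",282,146,.032),("Rout",364,146,.032)):print(n,at_z(c,u,v,z).round(4))
p=[.54507575,.18492165,-.1002]
for y in (-.066,0,.066):print(y,p[0]-np.sin(p[2])*y,p[1]+np.cos(p[2])*y)
E
```

```text
bar [0.5381 0.1225 0.032 ]
bar2 [0.5476 0.1876 0.032 ]
Lout [0.5057 0.1261 0.032 ]
Rout [0.5757 0.1193 0.032 ]
-0.066 0.5384736105781953 0.11925269420614673
0 0.54507575 0.18492165
0.066 0.5516778894218046 0.2505906057938533
```

Request:
step_arm(
  delta_pos=[
    [0.005,0.01,-0.1],
    [0.005,0.01,-0.2],
    [0.005,0.01,-0.3],
    [0.005,0.01,-0.4],
    [0.005,0.01,-0.47],
    [0.005,0.01,-0.5],
    [0.005,0.01,-0.5],
    [0.005,0.01,-0.5],
  ],
  rotation=[
    [0,0,0],
    [0,0,0],
    [0,0,0],
    [0,0,0],
    [0,0,0],
    [0,0,0],
    [0,0,0],
    [0,0,0],
  ],
  fingers=[0.8,0.8,0.8,0.8,0.8,0.8,0.8,0.8],
)

```text
time: 5.63
position: [0.5365, 0.0885, 0.0873]
ee_rot: [-2.331, -2.106, 0.001]
wrist_force: [-0.5, -0.5, -1.3]
finger_gap: 0.041
```

Request:
step_arm(
  delta_pos=[
    [0,0.003,-0.06],
    [0,0.003,-0.11],
    [0,0.003,-0.15],
    [0,0.003,-0.175],
    [0,0.003,-0.19],
    [0,0.003,-0.2],
    [0,0.003,-0.205],
    [0,0.003,-0.21],
  ],
  rotation=[
    [0,0,0],
    [0,0,0],
    [0,0,0],
    [0,0,0],
    [0,0,0],
    [0,0,0],
    [0,0,0],
    [0,0,0],
  ],
  fingers=[0.8,0.8,0.8,0.8,0.8,0.8,0.8,0.8],
)

```text
time: 6.3
position: [0.5368, 0.0898, 0.0455]
ee_rot: [2.33, 2.107, 0.001]
wrist_force: [0.8, -0.0, -2.6]
finger_gap: 0.0409
```

Request:
step_arm(
  delta_pos=[
    [0,0,-0.003],
    [0,0,-0.003],
    [0,0,-0.003],
  ],
  rotation=[
    [0,0,0],
    [0,0,0],
    [0,0,0],
  ],
  fingers=[0.8,0.8,0.8],
)

```text
time: 6.55
position: [0.5367, 0.0897, 0.0449]
ee_rot: [2.33, 2.107, 0.0]
wrist_force: [-0.6, -0.1, -2.3]
finger_gap: 0.0412
```

Request:
step_arm(
  delta_pos=[
    [0,0,-0.003],
    [0,0,-0.006],
    [0,0,-0.008],
    [0,0,-0.008],
  ],
  rotation=[
    [0,0,0],
    [0,0,0],
    [0,0,0],
    [0,0,0],
  ],
  fingers=[0.8,0.8,0.8,0.8],
)

```text
time: 6.88
position: [0.5368, 0.0898, 0.0442]
ee_rot: [2.33, 2.107, 0.001]
wrist_force: [-3.8, -0.5, 6.5]
finger_gap: 0.0411
```

Request:
step_arm(
  delta_pos=[
    [0,0,0],
    [0,0,0],
    [0,0,0],
    [0,0,0],
    [0,0,0],
    [0,0,0],
    [0,0,0.05],
    [0,0,0.15],
  ],
  rotation=[
    [0,0,0],
    [0,0,0],
    [0,0,0],
    [0,0,0],
    [0,0,0],
    [0,0,0],
    [0,0,0],
    [0,0,0],
  ],
  fingers=[0.45,0.4,0.3,0.2,0.1,0,0,0],
)

```text
time: 7.55
position: [0.5352, 0.0895, 0.0716]
ee_rot: [-2.329, -2.106, 0.005]
wrist_force: [0.9, -0.2, -0.1]
finger_gap: 0.0856
```

Request:
step_arm(
  delta_pos=[
    [0,0,0.15],
    [0,0,0.3],
    [0,0,0.45],
    [0,0,0.6],
    [0,0,0.66],
    [0,-0.1,0.66],
    [0,-0.25,0.66],
    [0.02,-0.4,0.66],
  ],
  rotation=[
    [0,0,0],
    [0,0,0],
    [0,0,0],
    [0,0,0],
    [0,0,0],
    [0,0,0],
    [0,0,0],
    [0,0,0],
  ],
  fingers=[0,0,0,0,0,0,0,0],
)

```text
time: 8.22
position: [0.5403, 0.0094, 0.2065]
ee_rot: [2.327, 2.109, 0.002]
wrist_force: [-0.2, -0.1, 0.6]
finger_gap: 0.0852
```

```bash
python3 w.py w3
```

```text
8.2667 [0.54090216 0.00486288 0.20615488] [ 2.32948083e+00  2.10439153e+00 -6.13557903e-04] [0.01004733 1.68228702] 0.08555208367060202 [0.54680312 0.07633987 0.35036292]
```

View pics/w3.png

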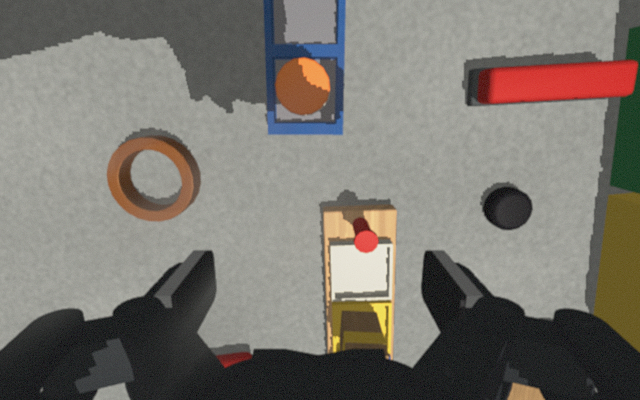

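```bash
python3 - <<'E'
from h import *
c=np.load("pics/w3.npy",allow_pickle=True).item()
for n,u,v,z in (("jar",303,86,.09),("Lout",267.5,90,.032),("Rout",343.5,90,.032),("bar",306,51,.032),("end",306,132.5,.032),("post",366,241,.066)):print(n,at_z(c,u,v,z).round(4))
E
```

```text
jar [0.5375 0.0902 0.09  ]
Lout [0.5039 0.093  0.032 ]
Rout [0.5706 0.0864 0.032 ]
bar [0.5411 0.1214 0.032 ]
end [0.5337 0.0529 0.032 ]
post [ 0.5778 -0.0439  0.066 ]
```

Request:
step_arm(
  delta_pos=[
    [0.02,-0.15,0],
    [0.05,-0.3,0],
    [0.09,-0.45,0],
    [0.12,-0.55,0],
    [0.13,-0.6,0],
    [0.13,-0.6,0],
    [0.13,-0.6,0],
  ],
  rotation=[
    [0,0,0],
    [0,0,0],
    [0,0,0],
    [0,0,0],
    [0,0,0],
    [0,0,0],
    [0,0,0],
  ],
  fingers=[0,0,0,0,0,0,0],
)

```text
time: 8.85
position: [0.5664, -0.11, 0.2053]
ee_rot: [-2.331, -2.106, -0.0]
wrist_force: [0.7, 0.3, 0.2]
finger_gap: 0.0854
```

```bash
python3 w.py w4; python3 -c "
import cv2;im=cv2.imread('pics/w4.png')[120:360,240:400];cv2.imwrite('pics/w4c.png',cv2.resize(im,None,fx=2.5,fy=2.5,interpolation=2))"
```

```text
8.9 [ 0.56635613 -0.10947153  0.20536235] [-2.32971796e+00 -2.10713839e+00 -2.93219000e-04] [-0.19110391  1.47994046] 0.08552424929754057 [ 0.57328159 -0.04316284  0.34918862]
```

View pics/w4c.png

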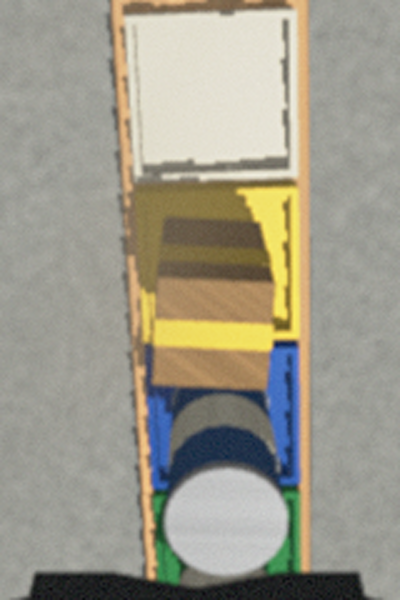

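```bash
python3 - <<'E'
from h import *
c=np.load("pics/w4.npy",allow_pickle=True).item()
P=[at_z(c,u/2.5+240,v/2.5+120,.092) for u,v in((160,276),(275,281),(267,389),(151,385))]
print(np.round(P,4),np.mean(P,0)); e=P[1]-P[0];print(np.arctan2(e[1],e[0]));e=P[0]-P[3];print(np.arctan2(-e[0],e[1]))
print("tin",at_z(c,227/2.5+240,521/2.5+120,.102))
E
```

```text
[[ 0.5523 -0.1379  0.092 ]
 [ 0.5884 -0.1432  0.092 ]
 [ 0.5829 -0.1808  0.092 ]
 [ 0.5451 -0.1755  0.092 ]] [ 0.5671745  -0.15933922  0.092     ]
-0.1469087597691133
-0.1890420773553437
tin [ 0.56554952 -0.22216337  0.102     ]
```

Request:
step_arm(
  delta_pos=[
    [0.003,-0.13,0],
    [0.003,-0.243,-0.05],
    [0.003,-0.243,-0.2],
    [0.003,-0.243,-0.35],
    [0.003,-0.243,-0.5],
    [0.003,-0.243,-0.65],
    [0.003,-0.243,-0.75],
    [0.003,-0.243,-0.79],
  ],
  rotation=[
    [0,0,-0.03],
    [0,0,-0.03],
    [0,0,-0.03],
    [0,0,-0.03],
    [0,0,-0.03],
    [0,0,-0.03],
    [0,0,-0.03],
    [0,0,-0.03],
  ],
  fingers=[0,0,0,0,0,0,0,0],
)

```text
time: 9.57
position: [0.5655, -0.1569, 0.0439]
ee_rot: [-2.375, -2.051, 0.004]
wrist_force: [-0.6, 0.0, -0.4]
finger_gap: 0.0851
```

Request:
step_arm(
  delta_pos=[
    [0,0,0],
    [0,0,0],
    [0,0,0],
    [0,0,0],
    [0,0,0],
    [0,0,0],
    [0,0,0],
    [0,0,0],
  ],
  rotation=[
    [0,0,0],
    [0,0,0],
    [0,0,0],
    [0,0,0],
    [0,0,0],
    [0,0,0],
    [0,0,0],
    [0,0,0],
  ],
  fingers=[0.2,0.25,0.3,0.35,0.4,0.45,0.55,0.65],
)

```text
time: 10.23
position: [0.5673, -0.159, 0.0477]
ee_rot: [2.379, 2.051, 0.001]
wrist_force: [-0.7, 0.3, 4.3]
finger_gap: 0.0375
```

Request:
step_arm(
  delta_pos=[
    [0,0,0],
    [0,0,0],
    [0,0,0],
  ],
  rotation=[
    [0,0,0],
    [0,0,0],
    [0,0,0],
  ],
  fingers=[0.8,0.8,0.8],
)

```text
time: 10.48
position: [0.5673, -0.159, 0.0477]
ee_rot: [2.379, 2.051, 0.001]
wrist_force: [-2.2, 0.3, 5.6]
finger_gap: 0.0377
```

Request:
step_arm(
  delta_pos=[
    [0,0,0.03],
    [0,0,0.08],
    [0,0,0.16],
    [0,0,0.28],
    [0,0,0.42],
    [0,0,0.56],
    [0,0,0.66],
    [0,0,0.7],
  ],
  rotation=[
    [0,0,0],
    [0,0,0],
    [0,0,0],
    [0,0,0],
    [0,0,0],
    [0,0,0],
    [0,0,0],
    [0,0,0],
  ],
  fingers=[0.8,0.8,0.8,0.8,0.8,0.8,0.8,0.8],
)

```text
time: 11.15
position: [0.568, -0.1591, 0.1912]
ee_rot: [2.376, 2.049, 0.004]
wrist_force: [1.3, -0.2, -1.0]
finger_gap: 0.038
```

Request:
step_arm(
  delta_pos=[
    [0,0.05,0],
    [-0.01,0.15,0],
    [-0.02,0.28,0],
    [-0.03,0.42,0],
    [-0.04,0.56,0],
    [-0.05,0.7,0],
    [-0.06,0.84,0],
    [-0.07,0.98,0],
  ],
  rotation=[
    [0,0,0],
    [0,0,0.01],
    [0,0,0.02],
    [0,0,0.03],
    [0,0,0.03],
    [0,0,0.03],
    [0,0,0.03],
    [0,0,0.03],
  ],
  fingers=[0.8,0.8,0.8,0.8,0.8,0.8,0.8,0.8],
)

```text
time: 11.82
position: [0.552, 0.039, 0.1852]
ee_rot: [-2.329, -2.106, 0.003]
wrist_force: [0.2, -0.0, -1.6]
finger_gap: 0.038
```

Request:
step_arm(
  delta_pos=[
    [-0.01,0.14,0],
    [-0.02,0.28,0],
    [-0.03,0.4,0],
    [-0.04,0.5,0],
    [-0.047,0.56,0],
    [-0.047,0.59,0],
    [-0.047,0.59,0],
    [-0.047,0.59,0],
  ],
  rotation=[
    [0,0,0],
    [0,0,0],
    [0,0,0],
    [0,0,0],
    [0,0,0],
    [0,0,0],
    [0,0,0],
    [0,0,0],
  ],
  fingers=[0.8,0.8,0.8,0.8,0.8,0.8,0.8,0.8],
)

```text
time: 12.48
position: [0.5436, 0.1547, 0.1865]
ee_rot: [-2.33, -2.107, 0.001]
wrist_force: [0.3, -1.2, -2.2]
finger_gap: 0.0373
```

Request:
step_arm(
  delta_pos=[
    [0.001,0.001,-0.1],
    [0.001,0.001,-0.2],
    [0.001,0.001,-0.3],
    [0.001,0.001,-0.4],
    [0.001,0.001,-0.48],
    [0.001,0.001,-0.54],
    [0.001,0.001,-0.58],
    [0.001,0.001,-0.6],
  ],
  rotation=[
    [0,0,0],
    [0,0,0],
    [0,0,0],
    [0,0,0],
    [0,0,0],
    [0,0,0],
    [0,0,0],
    [0,0,0],
  ],
  fingers=[0.8,0.8,0.8,0.8,0.8,0.8,0.8,0.8],
)

```text
time: 13.15
position: [0.5437, 0.1545, 0.0661]
ee_rot: [-2.331, -2.106, 0.002]
wrist_force: [0.3, 0.2, -1.6]
finger_gap: 0.0376
```

Request:
step_arm(
  delta_pos=[
    [0,0,-0.03],
    [0,0,-0.055],
    [0,0,-0.075],
    [0,0,-0.09],
    [0,0,-0.1],
    [0,0,-0.106],
    [0,0,-0.11],
    [0,0,-0.11],
  ],
  rotation=[
    [0,0,0],
    [0,0,0],
    [0,0,0],
    [0,0,0],
    [0,0,0],
    [0,0,0],
    [0,0,0],
    [0,0,0],
  ],
  fingers=[0.8,0.8,0.8,0.8,0.8,0.8,0.8,0.8],
)

```text
time: 13.82
position: [0.544, 0.1553, 0.0451]
ee_rot: [2.33, 2.107, 0.0]
wrist_force: [-0.8, 0.2, -1.9]
finger_gap: 0.0377
```

Request:
step_arm(
  delta_pos=[
    [0,0,-0.003],
    [0,0,-0.006],
    [0,0,-0.009],
    [0,0,-0.01],
  ],
  rotation=[
    [0,0,0],
    [0,0,0],
    [0,0,0],
    [0,0,0],
  ],
  fingers=[0.8,0.8,0.8,0.8],
)

```text
time: 14.15
position: [0.5441, 0.1553, 0.0436]
ee_rot: [2.33, 2.107, 0.001]
wrist_force: [-3.0, 0.3, 4.9]
finger_gap: 0.0375
```

Contact (+7 N); release and rise.

Request:
step_arm(
  delta_pos=[
    [0,0,0],
    [0,0,0],
    [0,0,0],
    [0,0,0],
    [0,0,0],
    [0,0,0],
    [0,0,0.05],
    [0,0,0.15],
  ],
  rotation=[
    [0,0,0],
    [0,0,0],
    [0,0,0],
    [0,0,0],
    [0,0,0],
    [0,0,0],
    [0,0,0],
    [0,0,0],
  ],
  fingers=[0.45,0.4,0.3,0.2,0.1,0,0,0],
)

```text
time: 14.82
position: [0.5426, 0.1549, 0.0716]
ee_rot: [-2.329, -2.106, 0.006]
wrist_force: [0.8, -0.8, 1.1]
finger_gap: 0.0854
```

Request:
step_arm(
  delta_pos=[
    [0,0,0.15],
    [0,0,0.3],
    [0,0,0.45],
    [0,0,0.6],
    [0,-0.1,0.66],
    [0,-0.25,0.66],
    [0,-0.4,0.66],
    [0,-0.4,0.66],
  ],
  rotation=[
    [0,0,0],
    [0,0,0],
    [0,0,0],
    [0,0,0],
    [0,0,0],
    [0,0,0],
    [0,0,0],
    [0,0,0],
  ],
  fingers=[0,0,0,0,0,0,0,0],
)

```text
time: 15.48
position: [0.544, 0.0717, 0.2065]
ee_rot: [2.332, 2.103, 0.001]
wrist_force: [-0.7, 0.4, -0.1]
finger_gap: 0.0853
```

```bash
python3 w.py w5
```

```text
15.5333 [0.54402437 0.07336453 0.20621651] [2.33258430e+00 2.10320971e+00 1.23372294e-03] [0.13416858 1.8082926 ] 0.08531524471389457 [0.55078346 0.13879247 0.35032483]
```

View pics/w5.png

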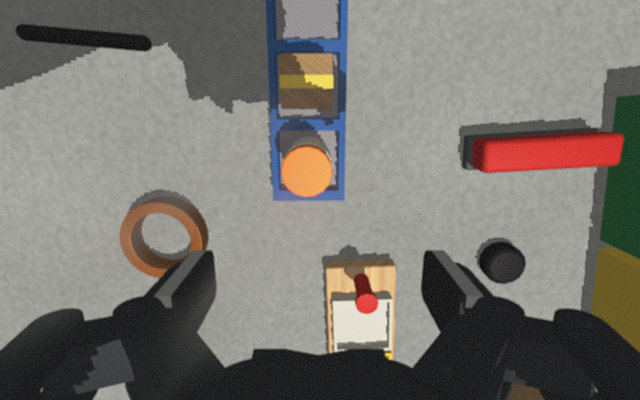

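Request:
step_arm(
  delta_pos=[
    [0.02,-0.15,0],
    [0.04,-0.35,0],
    [0.06,-0.55,0],
    [0.08,-0.75,0],
    [0.1,-0.9,0],
    [0.11,-1,0],
  ],
  rotation=[
    [0,0,0],
    [0,0,0],
    [0,0,0],
    [0,0,0],
    [0,0,0],
    [0,0,0],
  ],
  fingers=[0,0,0,0,0,0],
)

```text
time: 16.03
position: [0.5662, -0.1268, 0.2054]
ee_rot: [2.331, 2.105, 0.0]
wrist_force: [0.9, 0.9, 1.0]
finger_gap: 0.0855
```

Request:
step_arm(
  delta_pos=[
    [0,-0.15,0],
    [0,-0.22,0],
    [0,-0.25,0],
    [0,-0.25,0],
    [0,-0.25,0],
  ],
  rotation=[
    [0,0,0],
    [0,0,0],
    [0,0,0],
    [0,0,0],
    [0,0,0],
  ],
  fingers=[0,0,0,0,0],
)

```text
time: 16.45
position: [0.5661, -0.1738, 0.2052]
ee_rot: [-2.33, -2.107, -0.0]
wrist_force: [0.2, 0.5, -0.1]
finger_gap: 0.0854
```

```bash
python3 w.py w6; python3 -c "
import cv2;im=cv2.imread('pics/w6.png')[120:360,240:400];cv2.imwrite('pics/w6c.png',cv2.resize(im,None,fx=2.5,fy=2.5,interpolation=2))"
```

```text
16.5 [ 0.56611482 -0.17343673  0.20524264] [-2.32903217e+00 -2.10804228e+00 -4.71992397e-04] [-0.29746233  1.37286238] 0.08532627401217141 [ 0.57287888 -0.10686245  0.34908887]
```

View pics/w6c.png

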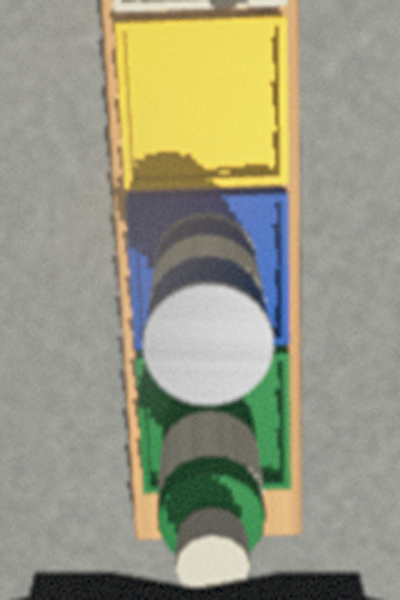

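```bash
python3 - <<'E'
from h import *
c=np.load("pics/w6.npy",allow_pickle=True).item()
g=lambda u,v,z:at_z(c,u/2.5+240,v/2.5+120,z).round(4)
print("tin",g(209,344,.102),"bottle",g(213,562,.114))
E
```

```text
tin [ 0.5655 -0.2218  0.102 ] bottle [ 0.5599 -0.2917  0.114 ]
```

Request:
step_arm(
  delta_pos=[
    [0,-0.13,0],
    [-0.001,-0.24,-0.05],
    [-0.001,-0.24,-0.2],
    [-0.001,-0.24,-0.35],
    [-0.001,-0.24,-0.5],
    [-0.001,-0.24,-0.65],
    [-0.001,-0.24,-0.73],
    [-0.001,-0.24,-0.77],
  ],
  rotation=[
    [0,0,0],
    [0,0,0],
    [0,0,0],
    [0,0,0],
    [0,0,0],
    [0,0,0],
    [0,0,0],
    [0,0,0],
  ],
  fingers=[0,0,0,0,0,0,0,0],
)

```text
time: 17.17
position: [0.5647, -0.2207, 0.0482]
ee_rot: [-2.326, -2.107, 0.002]
wrist_force: [0.1, 0.3, 0.5]
finger_gap: 0.0854
```

Request:
step_arm(
  delta_pos=[
    [0,0,0],
    [0,0,0],
    [0,0,0],
    [0,0,0],
    [0,0,0],
    [0,0,0],
    [0,0,0],
    [0,0,0],
  ],
  rotation=[
    [0,0,0],
    [0,0,0],
    [0,0,0],
    [0,0,0],
    [0,0,0],
    [0,0,0],
    [0,0,0],
    [0,0,0],
  ],
  fingers=[0.2,0.25,0.3,0.35,0.4,0.45,0.55,0.65],
)

```text
time: 17.83
position: [0.566, -0.2228, 0.0518]
ee_rot: [2.33, 2.106, 0.001]
wrist_force: [-0.9, -0.2, 5.1]
finger_gap: 0.0393
```

Request:
step_arm(
  delta_pos=[
    [0,0,0],
    [0,0,0],
    [0,0,0],
  ],
  rotation=[
    [0,0,0],
    [0,0,0],
    [0,0,0],
  ],
  fingers=[0.8,0.8,0.8],
)

```text
time: 18.08
position: [0.566, -0.2228, 0.0518]
ee_rot: [2.33, 2.106, 0.001]
wrist_force: [-2.5, 1.4, 4.6]
finger_gap: 0.0394
```

Request:
step_arm(
  delta_pos=[
    [0,0,0.03],
    [0,0,0.08],
    [0,0,0.16],
    [0,0,0.28],
    [0,0,0.42],
    [0,0,0.56],
    [0,0,0.66],
    [0,0,0.7],
  ],
  rotation=[
    [0,0,0],
    [0,0,0],
    [0,0,0],
    [0,0,0],
    [0,0,0],
    [0,0,0],
    [0,0,0],
    [0,0,0],
  ],
  fingers=[0.8,0.8,0.8,0.8,0.8,0.8,0.8,0.8],
)

```text
time: 18.75
position: [0.5666, -0.223, 0.1952]
ee_rot: [2.327, 2.104, 0.003]
wrist_force: [0.8, 0.6, -1.2]
finger_gap: 0.0395
```

Request:
step_arm(
  delta_pos=[
    [0,0.05,0],
    [0,0.15,0],
    [-0.01,0.28,0],
    [-0.01,0.42,0],
    [-0.02,0.56,0],
    [-0.02,0.7,0],
    [-0.03,0.84,0],
    [-0.03,0.98,0],
  ],
  rotation=[
    [0,0,0],
    [0,0,0],
    [0,0,0],
    [0,0,0],
    [0,0,0],
    [0,0,0],
    [0,0,0],
    [0,0,0],
  ],
  fingers=[0.8,0.8,0.8,0.8,0.8,0.8,0.8,0.8],
)

```text
time: 19.42
position: [0.5586, -0.0247, 0.1892]
ee_rot: [-2.329, -2.106, 0.003]
wrist_force: [0.5, -0.2, -1.6]
finger_gap: 0.0393
```

Request:
step_arm(
  delta_pos=[
    [0,0.14,0],
    [-0.01,0.28,0],
    [-0.01,0.42,0],
    [-0.02,0.56,0],
    [-0.02,0.7,0],
    [-0.03,0.82,0],
    [-0.03,0.92,0],
    [-0.03,1,0],
  ],
  rotation=[
    [0,0,0],
    [0,0,0],
    [0,0,0],
    [0,0,0],
    [0,0,0],
    [0,0,0],
    [0,0,0],
    [0,0,0],
  ],
  fingers=[0.8,0.8,0.8,0.8,0.8,0.8,0.8,0.8],
)

```text
time: 20.08
position: [0.5525, 0.1754, 0.1891]
ee_rot: [-2.328, -2.108, 0.004]
wrist_force: [0.6, -0.4, -1.4]
finger_gap: 0.0393
```

Request:
step_arm(
  delta_pos=[
    [-0.005,0.08,0],
    [-0.015,0.15,0],
    [-0.018,0.2,0],
    [-0.018,0.233,0],
    [-0.018,0.233,0],
    [-0.018,0.233,0],
    [-0.018,0.233,0],
  ],
  rotation=[
    [0,0,0],
    [0,0,0],
    [0,0,0],
    [0,0,0],
    [0,0,0],
    [0,0,0],
    [0,0,0],
  ],
  fingers=[0.8,0.8,0.8,0.8,0.8,0.8,0.8],
)

```text
time: 20.67
position: [0.5503, 0.2193, 0.191]
ee_rot: [2.331, 2.106, -0.0]
wrist_force: [0.2, 0.5, -1.4]
finger_gap: 0.0394
```

Request:
step_arm(
  delta_pos=[
    [0,0.003,-0.1],
    [0,0.003,-0.2],
    [0,0.003,-0.3],
    [0,0.003,-0.4],
    [0,0.003,-0.48],
    [0,0.003,-0.54],
    [0,0.003,-0.58],
    [0,0.003,-0.6],
  ],
  rotation=[
    [0,0,0],
    [0,0,0],
    [0,0,0],
    [0,0,0],
    [0,0,0],
    [0,0,0],
    [0,0,0],
    [0,0,0],
  ],
  fingers=[0.8,0.8,0.8,0.8,0.8,0.8,0.8,0.8],
)

```text
time: 21.33
position: [0.55, 0.22, 0.0702]
ee_rot: [-2.331, -2.106, 0.001]
wrist_force: [-0.2, -0.5, -1.7]
finger_gap: 0.0393
```

Request:
step_arm(
  delta_pos=[
    [0,0,-0.03],
    [0,0,-0.055],
    [0,0,-0.075],
    [0,0,-0.09],
    [0,0,-0.1],
    [0,0,-0.106],
    [0,0,-0.11],
    [0,0,-0.11],
  ],
  rotation=[
    [0,0,0],
    [0,0,0],
    [0,0,0],
    [0,0,0],
    [0,0,0],
    [0,0,0],
    [0,0,0],
    [0,0,0],
  ],
  fingers=[0.8,0.8,0.8,0.8,0.8,0.8,0.8,0.8],
)

```text
time: 22.0
position: [0.5502, 0.2206, 0.0491]
ee_rot: [2.33, 2.107, 0.0]
wrist_force: [-1.3, 0.6, -1.6]
finger_gap: 0.0393
```

Request:
step_arm(
  delta_pos=[
    [0,0,-0.003],
    [0,0,-0.006],
    [0,0,-0.008],
    [0,0,-0.008],
  ],
  rotation=[
    [0,0,0],
    [0,0,0],
    [0,0,0],
    [0,0,0],
  ],
  fingers=[0.8,0.8,0.8,0.8],
)

```text
time: 22.33
position: [0.5503, 0.2206, 0.0478]
ee_rot: [2.33, 2.107, 0.001]
wrist_force: [-0.3, -0.5, 1.4]
finger_gap: 0.0393
```

Light contact. One last small lowering, then release.

Request:
step_arm(
  delta_pos=[
    [0,0,-0.003],
    [0,0,-0.003],
    [0,0,-0.003],
    [0,0,-0.003],
    [0,0,-0.003],
    [0,0,-0.003],
    [0,0,-0.003],
    [0,0,0.05],
  ],
  rotation=[
    [0,0,0],
    [0,0,0],
    [0,0,0],
    [0,0,0],
    [0,0,0],
    [0,0,0],
    [0,0,0],
    [0,0,0],
  ],
  fingers=[0.8,0.45,0.4,0.3,0.2,0.1,0,0],
)

```text
time: 23.0
position: [0.5491, 0.2201, 0.0558]
ee_rot: [-2.329, -2.106, 0.005]
wrist_force: [-0.1, -0.4, -0.2]
finger_gap: 0.0856
```

Request:
step_arm(
  delta_pos=[
    [0,0,0.1],
    [0,0,0.25],
    [0,0,0.4],
    [0,0,0.55],
    [0,0,0.7],
    [0,-0.1,0.74],
    [0,-0.25,0.74],
    [0,-0.4,0.74],
  ],
  rotation=[
    [0,0,0],
    [0,0,0],
    [0,0,0],
    [0,0,0],
    [0,0,0],
    [0,0,0],
    [0,0,0],
    [0,0,0],
  ],
  fingers=[0,0,0,0,0,0,0,0],
)

```text
time: 23.67
position: [0.5504, 0.1403, 0.2074]
ee_rot: [2.327, 2.108, 0.003]
wrist_force: [0.3, -0.6, -1.1]
finger_gap: 0.0852
```

```bash
python3 w.py w7
```

```text
23.7167 [0.55020687 0.13561179 0.20722681] [2.32974804e+00 2.10421242e+00 2.74157554e-04] [0.242616   1.91505456] 0.0853023361543866 [0.55676297 0.2071644  0.35130126]
```

View pics/w7.png

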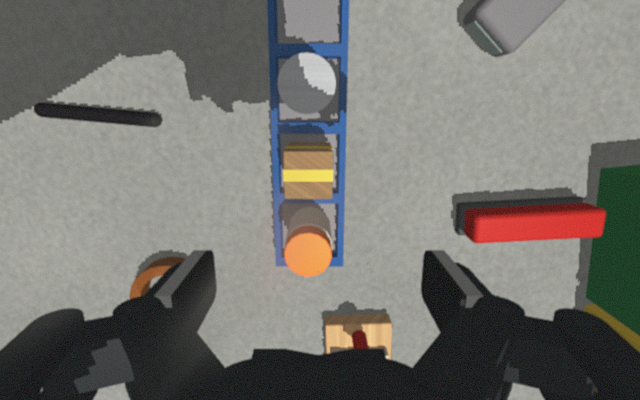

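Request:
step_arm(
  delta_pos=[
    [0.01,-0.15,0],
    [0.01,-0.35,0],
    [0.02,-0.55,0],
    [0.02,-0.75,0],
    [0.03,-0.95,0],
    [0.03,-1,0],
  ],
  rotation=[
    [0,0,0],
    [0,0,0],
    [0,0,0],
    [0,0,0],
    [0,0,0],
    [0,0,0],
  ],
  fingers=[0,0,0,0,0,0],
)

```text
time: 24.22
position: [0.5559, -0.0641, 0.2063]
ee_rot: [2.333, 2.102, -0.0]
wrist_force: [0.0, 0.2, 0.2]
finger_gap: 0.0858
```

Request:
step_arm(
  delta_pos=[
    [0.01,-0.2,0],
    [0.02,-0.4,0],
    [0.02,-0.6,0],
    [0.02,-0.8,0],
    [0.02,-0.9,0],
    [0.02,-0.93,0],
    [0.02,-0.93,0],
  ],
  rotation=[
    [0,0,0],
    [0,0,0],
    [0,0,0],
    [0,0,0],
    [0,0,0],
    [0,0,0],
    [0,0,0],
  ],
  fingers=[0,0,0,0,0,0,0],
)

```text
time: 24.8
position: [0.5599, -0.2467, 0.2056]
ee_rot: [-2.332, -2.104, 0.0]
wrist_force: [0.2, 0.2, -0.3]
finger_gap: 0.0854
```

```bash
python3 w.py w8; python3 -c "
import cv2;im=cv2.imread('pics/w8.png')[120:360,240:400];cv2.imwrite('pics/w8c.png',cv2.resize(im,None,fx=2.5,fy=2.5,interpolation=2))"
```

```text
24.85 [ 0.56012518 -0.245413    0.20573664] [-2.33103656e+00 -2.10573760e+00 -3.92407961e-04] [-0.41310635  1.2591626 ] 0.08537964270570993 [ 0.56693865 -0.1797791   0.34949783]
```

View pics/w8c.png

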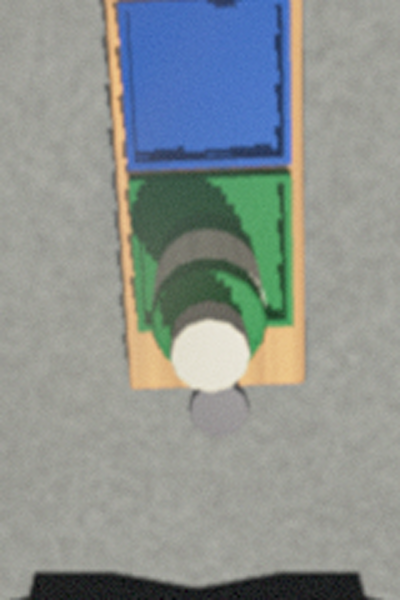

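```bash
python3 - <<'E'
from h import *
c=np.load("pics/w8.npy",allow_pickle=True).item()
print(at_z(c,210/2.5+240,355/2.5+120,.114))
E
```

```text
[ 0.55958058 -0.29296161  0.114     ]
```

Request:
step_arm(
  delta_pos=[
    [0,-0.13,0],
    [-0.001,-0.234,-0.05],
    [-0.001,-0.234,-0.2],
    [-0.001,-0.234,-0.35],
    [-0.001,-0.234,-0.5],
    [-0.001,-0.234,-0.65],
    [-0.001,-0.234,-0.73],
    [-0.001,-0.234,-0.775],
  ],
  rotation=[
    [0,0,0],
    [0,0,0],
    [0,0,0],
    [0,0,0],
    [0,0,0],
    [0,0,0],
    [0,0,0],
    [0,0,0],
  ],
  fingers=[0,0,0,0,0,0,0,0],
)

```text
time: 25.52
position: [0.5593, -0.2897, 0.048]
ee_rot: [-2.325, -2.107, 0.001]
wrist_force: [0.0, 0.4, -0.1]
finger_gap: 0.0851
```

Request:
step_arm(
  delta_pos=[
    [0,0,0],
    [0,0,0],
    [0,0,0],
    [0,0,0],
    [0,0,0],
    [0,0,0],
    [0,0,0],
    [0,0,0],
  ],
  rotation=[
    [0,0,0],
    [0,0,0],
    [0,0,0],
    [0,0,0],
    [0,0,0],
    [0,0,0],
    [0,0,0],
    [0,0,0],
  ],
  fingers=[0.2,0.25,0.3,0.35,0.4,0.45,0.55,0.65],
)

```text
time: 26.18
position: [0.5601, -0.2925, 0.0511]
ee_rot: [2.33, 2.107, 0.0]
wrist_force: [-1.5, 0.0, 4.3]
finger_gap: 0.0376
```

Request:
step_arm(
  delta_pos=[
    [0,0,0],
    [0,0,0],
    [0,0,0],
  ],
  rotation=[
    [0,0,0],
    [0,0,0],
    [0,0,0],
  ],
  fingers=[0.8,0.8,0.8],
)

```text
time: 26.43
position: [0.5601, -0.2924, 0.0511]
ee_rot: [2.33, 2.107, 0.0]
wrist_force: [-2.0, 0.6, 5.0]
finger_gap: 0.0373
```

Request:
step_arm(
  delta_pos=[
    [0,0,0.03],
    [0,0,0.08],
    [0,0,0.16],
    [0,0,0.28],
    [0,0,0.42],
    [0,0,0.56],
    [0,0,0.66],
    [0,0,0.7],
  ],
  rotation=[
    [0,0,0],
    [0,0,0],
    [0,0,0],
    [0,0,0],
    [0,0,0],
    [0,0,0],
    [0,0,0],
    [0,0,0],
  ],
  fingers=[0.8,0.8,0.8,0.8,0.8,0.8,0.8,0.8],
)

```text
time: 27.1
position: [0.5608, -0.2927, 0.1947]
ee_rot: [2.327, 2.104, 0.003]
wrist_force: [-0.5, -0.2, -0.2]
finger_gap: 0.0373
```

Request:
step_arm(
  delta_pos=[
    [0,0.05,0],
    [0,0.15,0],
    [0,0.28,0],
    [0,0.42,0],
    [0,0.56,0],
    [0,0.7,0],
    [0,0.84,0],
    [0,0.98,0],
  ],
  rotation=[
    [0,0,0],
    [0,0,0],
    [0,0,0],
    [0,0,0],
    [0,0,0],
    [0,0,0],
    [0,0,0],
    [0,0,0],
  ],
  fingers=[0.8,0.8,0.8,0.8,0.8,0.8,0.8,0.8],
)

```text
time: 27.77
position: [0.559, -0.0942, 0.1886]
ee_rot: [-2.329, -2.106, 0.002]
wrist_force: [0.6, 0.4, -1.0]
finger_gap: 0.0373
```

Request:
step_arm(
  delta_pos=[
    [0,0.14,0],
    [0,0.28,0],
    [0,0.42,0],
    [0,0.56,0],
    [0,0.7,0],
    [0,0.82,0],
    [0,0.92,0],
    [0,1,0],
  ],
  rotation=[
    [0,0,0],
    [0,0,0],
    [0,0,0],
    [0,0,0],
    [0,0,0],
    [0,0,0],
    [0,0,0],
    [0,0,0],
  ],
  fingers=[0.8,0.8,0.8,0.8,0.8,0.8,0.8,0.8],
)

```text
time: 28.43
position: [0.5588, 0.1059, 0.1885]
ee_rot: [-2.327, -2.108, 0.003]
wrist_force: [1.0, -0.1, -1.9]
finger_gap: 0.0373
```

Request:
step_arm(
  delta_pos=[
    [0,0.1,0],
    [0,0.25,0],
    [-0.01,0.42,0],
    [-0.015,0.58,0],
    [-0.015,0.72,0],
    [-0.015,0.83,0],
    [-0.015,0.9,0],
    [-0.015,0.913,0],
  ],
  rotation=[
    [0,0,0],
    [0,0,0],
    [0,0,0],
    [0,0,0],
    [0,0,0],
    [0,0,0],
    [0,0,0],
    [0,0,0],
  ],
  fingers=[0.8,0.8,0.8,0.8,0.8,0.8,0.8,0.8],
)

```text
time: 29.1
position: [0.5558, 0.2885, 0.1885]
ee_rot: [-2.327, -2.109, 0.004]
wrist_force: [0.4, -0.0, -0.8]
finger_gap: 0.0372
```

Request:
step_arm(
  delta_pos=[
    [0,0,0],
    [0,0,0],
    [0,0,0],
  ],
  rotation=[
    [0,0,0],
    [0,0,0],
    [0,0,0],
  ],
  fingers=[0.8,0.8,0.8],
)

```text
time: 29.35
position: [0.557, 0.2852, 0.1903]
ee_rot: [2.331, 2.106, -0.001]
wrist_force: [-0.7, 0.1, -1.1]
finger_gap: 0.0373
```

Request:
step_arm(
  delta_pos=[
    [0,0.002,-0.1],
    [0,0.002,-0.2],
    [0,0.002,-0.3],
    [0,0.002,-0.4],
    [0,0.002,-0.48],
    [0,0.002,-0.54],
    [0,0.002,-0.58],
    [0,0.002,-0.6],
  ],
  rotation=[
    [0,0,0],
    [0,0,0],
    [0,0,0],
    [0,0,0],
    [0,0,0],
    [0,0,0],
    [0,0,0],
    [0,0,0],
  ],
  fingers=[0.8,0.8,0.8,0.8,0.8,0.8,0.8,0.8],
)

```text
time: 30.02
position: [0.5568, 0.2859, 0.0696]
ee_rot: [-2.331, -2.106, 0.001]
wrist_force: [0.3, 0.0, -1.1]
finger_gap: 0.0376
```

Request:
step_arm(
  delta_pos=[
    [0,0,-0.03],
    [0,0,-0.055],
    [0,0,-0.075],
    [0,0,-0.09],
    [0,0,-0.1],
    [0,0,-0.106],
    [0,0,-0.109],
    [0,0,-0.109],
  ],
  rotation=[
    [0,0,0],
    [0,0,0],
    [0,0,0],
    [0,0,0],
    [0,0,0],
    [0,0,0],
    [0,0,0],
    [0,0,0],
  ],
  fingers=[0.8,0.8,0.8,0.8,0.8,0.8,0.8,0.8],
)

```text
time: 30.68
position: [0.557, 0.2867, 0.0487]
ee_rot: [2.33, 2.107, 0.0]
wrist_force: [0.3, -0.6, -1.1]
finger_gap: 0.0374
```

Request:
step_arm(
  delta_pos=[
    [0,0,-0.003],
    [0,0,-0.006],
    [0,0,-0.009],
    [0,0,-0.009],
  ],
  rotation=[
    [0,0,0],
    [0,0,0],
    [0,0,0],
    [0,0,0],
  ],
  fingers=[0.8,0.8,0.8,0.8],
)

```text
time: 31.02
position: [0.5571, 0.2868, 0.0471]
ee_rot: [2.33, 2.107, 0.001]
wrist_force: [0.3, 0.6, 0.5]
finger_gap: 0.0373
```

Request:
step_arm(
  delta_pos=[
    [0,0,-0.003],
    [0,0,-0.003],
    [0,0,-0.003],
    [0,0,-0.003],
    [0,0,-0.003],
    [0,0,-0.003],
    [0,0,-0.003],
    [0,0,0.05],
  ],
  rotation=[
    [0,0,0],
    [0,0,0],
    [0,0,0],
    [0,0,0],
    [0,0,0],
    [0,0,0],
    [0,0,0],
    [0,0,0],
  ],
  fingers=[0.8,0.45,0.4,0.3,0.2,0.1,0,0],
)

```text
time: 31.68
position: [0.556, 0.2862, 0.0551]
ee_rot: [-2.33, -2.107, 0.005]
wrist_force: [0.7, -0.0, 0.2]
finger_gap: 0.0857
```

Request:
step_arm(
  delta_pos=[
    [0,0,0.1],
    [0,0,0.25],
    [0,0,0.4],
    [0,0,0.55],
    [0,0,0.7],
    [0,-0.1,0.74],
    [0,-0.3,0.74],
    [0,-0.5,0.74],
  ],
  rotation=[
    [0,0,0],
    [0,0,0],
    [0,0,0],
    [0,0,0],
    [0,0,0],
    [0,0,0],
    [0,0,0],
    [0,0,0],
  ],
  fingers=[0,0,0,0,0,0,0,0],
)

```text
time: 32.35
position: [0.5571, 0.1866, 0.2066]
ee_rot: [2.327, 2.109, 0.003]
wrist_force: [-0.2, -0.8, -0.6]
finger_gap: 0.0854
```

Request:
step_arm(
  delta_pos=[
    [0,-0.2,0],
    [0,-0.4,0],
    [0,-0.6,0],
    [0,-0.8,0],
    [0,-0.95,0],
    [0,-1,0],
    [0,-1,0],
    [0,-1,0],
  ],
  rotation=[
    [0,0,0],
    [0,0,0],
    [0,0,0],
    [0,0,0],
    [0,0,0],
    [0,0,0],
    [0,0,0],
    [0,0,0],
  ],
  fingers=[0,0,0,0,0,0,0,0],
)

```text
time: 33.02
position: [0.557, -0.0133, 0.2055]
ee_rot: [2.331, 2.106, 0.001]
wrist_force: [0.4, -0.1, -0.5]
finger_gap: 0.0858
```

Request:
step_arm(
  delta_pos=[
    [0,-0.2,0],
    [0,-0.4,0],
    [0,-0.6,0],
    [0,-0.7,0],
    [0,-0.7,0],
    [0,-0.7,0],
  ],
  rotation=[
    [0,0,0],
    [0,0,0],
    [0,0,0],
    [0,0,0],
    [0,0,0],
    [0,0,0],
  ],
  fingers=[0,0,0,0,0,0],
)

```text
time: 33.52
position: [0.5573, -0.1528, 0.2049]
ee_rot: [-2.33, -2.106, -0.0]
wrist_force: [0.4, 0.4, 0.2]
finger_gap: 0.0854
```

```bash
python3 w.py t9 top; python3 w.py s9 scene;python3 -c "
import cv2,numpy as np
a=cv2.resize(cv2.imread('pics/t9.png')[165:235,170:310],None,fx=5,fy=5,interpolation=2);b=cv2.resize(cv2.imread('pics/s9.png')[140:240,320:480],None,fx=4,fy=4,interpolation=2)
o=np.zeros((750,700,3),np.uint8);o[:350,:700]=a
cv2.imwrite('pics/t9c.png',a);cv2.imwrite('pics/s9c.png',b)"
```

```text
33.5667 [ 0.55729595 -0.15202759  0.20491756] [-2.32894985e+00 -2.10774437e+00 -4.09676707e-04] [-0.26655091  1.40387921] 0.08551169284285713 [ 0.42799504 -0.00910448  1.24054747]
33.6167 [ 0.55730796 -0.15169184  0.20499849] [-2.32830909e+00 -2.10873918e+00 -4.68132694e-04] [-0.26594893  1.40373787] 0.08529976096686814 [ 1.0796307  -0.29973661  0.54239531]
```

View pics/t9c.png

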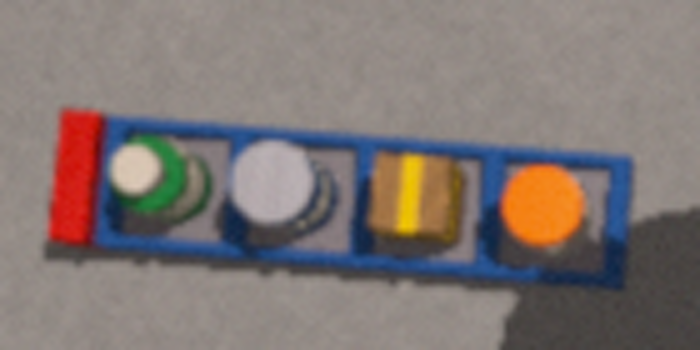

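View pics/s9c.png

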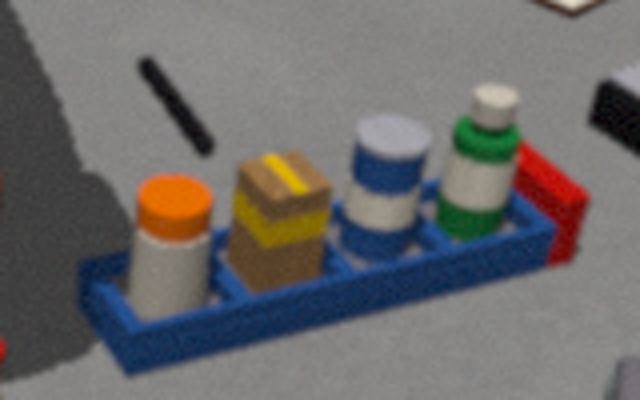

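All four stand upright, in the order bottle, tin, carton, jar from the red block. I'll check the positions numerically in the rack frame.

```bash
python3 - <<'E'
from h import *
p=[.54507575,.18492165,-.1002]
for n,u,v,z,y in (("bottle",136,168,.110,99),("tin",273,183,.098,33),("carton",410,194,.088,-33),("jar",543,205,.09,-99)):
    w=at_z(TOP,u/5+170-.4,v/5+165-.4,z);d=w[:2]-p[:2];c,s=np.cos(p[2]),np.sin(p[2])
    print(n,"x",round((c*d[0]+s*d[1])*1e3,1),"y err",round((-s*d[0]+c*d[1])*1e3-y,1))
E
```

```text
bottle x 1.8 y err 0.3
tin x 0.7 y err 1.5
carton x 1.3 y err 1.4
jar x 0.8 y err 1.1
```

```bash
python3 -c "
from plant import bot
print(bot.sign_off())"
```

```text
the job is handed in; nothing more can be done
None
```

I moved all four items into the blue pick rack in reverse order and handed the job in after about 34 s of the 112 s allowed. Counted from the red post the items stood jar, carton, tin, bottle. From the red end block they now stand bottle, tin, carton, jar.

I set each item down slowly until the wrist force showed it touching the floor. Then I released it and moved the arm clear.

- **Position:** the last top-camera check put every item within 2 mm of its pocket centre, along and across the rack; the limit is 12 mm.
- **Upright:** the last scene and top pictures show all four standing upright in their pockets.
- **Disagreement:** the top and wrist cameras differed by about 2–3 mm in absolute position. The offset was about the same for the rack and the items, and I placed everything by the wrist camera's positions.
- **Not measured:** I judged tilt, floor height and stillness from the pictures and the contact force only. No check failed.

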